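# Unlock the medicine box and hold its lid ajar

### The job

I need something out of the locked white medicine box: take its key, the one with the wide oblong head, out of the wooden key block and push it all the way home into the lock on the box's front ledge (the pins inside are sticky, so push firmly and rock it a little). Then turn it a quarter turn clockwise, which raises the front edge of the lid; the lock springs shut when let go, so finish while still gripping the key and holding it turned, with the lid ajar. Leave the round-headed key in the block and do not knock the glass, egg timer or tea box.

Things in the scene. Friction and masses are not known exactly. Their poses are not given: they have to be found in the camera images.
- medicine_box: White steel box, 158 deep (x) x 180 wide (y) x 85 high, fixed, yaw up to 0.3 rad either way. Origin on the worktop under the lock's axis, 40 mm behind the front panel, mid-width; own x points from the front panel to the back, z up. On top: a fixed ledge (x -40 to +32 mm) with the lock, and behind it the hinged lid.
- keyhole (a point): Middle of the keyhole on the upper face (height 88) of the steel lock plate, 36 (x) x 44 (y) mm; axes as the box. The hole goes straight down: a 9.2 mm square bore crossed by a slot 7.2 wide (x) and 24.8 long (along the box's y), upper edges bevelled 2 mm, plate 8 thick. Fully home, the key's tip is 28 mm below this point, on a solid floor.
- lock_core (a joint): Turn of the lock's core (rad): 0 at rest, grows clockwise seen from above, to a stop at 1.62; a spring drives it back (0.03 N m at 0, 0.1 at a quarter turn); the key has 0.1 rad of play in it. It turns only while the key's tip is 24 mm or more below the keyhole. Two pairs of sticky sprung pins pinch the bit when the tip is 18 to 25 mm down: about 10 N of push, less if the key is rocked.
- box_lid (a joint): Opening of the lid (rad), hinged along the box's back edge; 0 shut. A cam on the core raises it in proportion to the core's turn: 0.13 rad (front edge up 11 mm) at a quarter turn. It falls shut as the core springs back.
- oblong_key: The box's key, 30 to 65 g, standing head up in one of the block's two slots (either), perhaps a few degrees off. Origin at the tip of its stem, own z up to the head. Stem 7 mm round, tip rounded. Bit 22 wide (along own y), 5 thick (x), from 5 to 15 mm above the tip, alike on both sides, so it fits either way round.
- key_head (a point): Middle of the oblong key's head, on its axis, 60 mm above its tip; axes as the key. The head is grey plastic with a dark panel, rectangular with rounded corners: 36 wide (y) x 9 thick (x) x 28 high. Pinch it across the 9 mm.
- round_key: Another key, not for this box: the same size but with a round head 28 mm across (9 mm thick, middle 60 mm above the tip); stands in the other slot. Leave it there.
- key_block: Light wooden block, 50 (x) x 120 (y) x 40 high, fixed, yaw up to 0.3 rad either way; origin at the centre of its underside. Two slots along its y, centred 32 mm either side of the middle, hold the two keys; a key stands with its tip 11 mm above the worktop (29 mm below the block's top). Lift straight up.
- water_glass: Small glass tumbler, 48 mm across, 61 high, behind the box; origin at the centre of its underside.
- egg_timer: Round egg timer, 63 mm across, 58 high, behind the key block; origin at the centre of its underside.
- tea_box: Carton of tea, 112 x 65 x 87 mm, farther back; origin at the centre of its underside.
Mind the look-alikes: they are no part of the job. Leave any green or pink look-alike of the oblong_key alone.

How it is judged:
By the outcome, as a careful person would: the job done as asked, in the order asked, and still so for the second after the job is handed in, while the arm keeps its last pose, push and grip.
It also fails if it takes over 51 s, if anything falls off the work surface, if the arm or the gripper's body presses on something with over 40 N, if the wrist force passes 120 N, or if a joint passes its speed limit or range.

### The arm

A 6-joint arm with a two-finger parallel gripper is mounted at the origin on a cart in front of the work surface, level with it; the furniture and walls round the work are solid. World frame = base frame: x ahead of the robot, y to its left, z up, the work surface at z = 0. Lengths are in m, angles in rad, forces in N, time in s.
With the tool pointing down it reaches from about 0.3 to 0.875 m from the base axis. Payload 6.4 kg.
Tool frame: the origin (TCP) lies at the very end of the fingers, on their centre line; the grasp point (between the pads) lies 19 mm behind it; z points along the fingers, y is the line along which they close (so a half turn about z gives the same grasp; the last joint's range is limited). The gripper opens to 85 mm and grips with 20 to 120 N. Pads are 22 mm wide; open, the fingers measure 114 mm over their backs; the gripper's body (76 mm by 85 mm) begins 54 mm behind the grasp point. The pads swing forward as they close: fully open they stand 13 mm farther back than shut.
Start: joints at [-1.461, 0.181, 1.607, -0, 1.354, -0.206], TCP at [0.179, -0.547, 0.231] pointing down, gripper open.
Joint ranges: [-2.99, 2.99], [-0.89, 2.07], [0.3, 2.58], [-1.14, 4.28], [0, 2.63], [-3.12, 3.12]. Speed limits (rad/s): [2.57, 2.57, 3.01, 3.14, 3.14, 3.14].

### API

Orientations are given as a unit quaternion [w, x, y, z].
In Python, from bench import ctrl gives the robot as it stands.
- The arm moves only by the tool jog_arm, never from a script. Its argument "series" is a list that holds one entry, the list of rows, each a list of 7 numbers: the shift along the tool's x, y, z in mm, then the turn, a rotation vector about the tool's x, y, z in rad, then the finger opening in mm, from 0 to 85.4. In form: [[[tx, ty, tz, rx, ry, rz, gripper], ...]]. A call has exactly 10 rows; each row shifts and turns the commanded pose from where the row before left it, along the tool's axes as they then stand; what a row does not reach is not made up. A row lasts 1/10 s, in which the tool goes at most 50 mm and 8.59 degrees, less where a joint would pass 70% of its speed; a pose out of reach is approached as far as the arm can. A call with a gripper value outside its range is refused whole. The fingers move at their own pace and stop on an object; the grip force is fixed at half the most. Time passes only in rows, so rows that do not move let the fingers close, or fill a call up. It gives the time, the measured TCP pose, the force, the opening and the grip force at its end, in the units of the state.
- ctrl.get_obs(): the state, without advancing time (a new reading comes with each control period).
- ctrl.camera(name): name is "scene" or "side" or "wrist"; returns a dict with "frame" (420x560x3 uint8, blue, green, red), "z_map" (420x560 float32, m along the optical axis (not along the pixel's ray), 0 where there is no reading), "fx", "fy", "cx", "cy" (pixels), "xyz" and "rotation" of the camera in the world. Camera axes: x right, y down, z forward; pixel columns grow to the right and rows downward; lengths in m; the calibration is good to about 2 mm. A picture is of the moment at which its call begins.
- ctrl.hand_in(): hands the job in; it is judged then, once.
The state is a dict: "time_s": time; "q": joint angles; "dq": joint speeds; "joint_efforts": joint torques, N m; "eef_pos": TCP position; "eef_rot": TCP orientation; "wrist_force": force on the tool from outside, world axes, zero at the start; "torque": the same for the moment, N m; "opening": opening from 0.0 (shut) to 1.0 (fully open); "grasp_force": force on a finger pad.
Only numpy, scipy, OpenCV 4.12 (cv2) and the standard library are available. Lean on these libraries where they do the work, as an engineer would, in place of code of your own. Each camera call takes 0.05 s, during which the arm holds its last target. There are 200 camera calls.

## Working session

There is one attempt and no reset: what is moved stays moved. The work goes in short steps, Python scripts to look and compute and a tool call to move; the robot and the scene stay as the last step left them, time stands still between calls to the robot, and variables do not carry over. Pictures are saved under pics/ and viewed, at most 10 in all, crops included, and the job is handed in when it is done.

Besides the shell and the picture viewer there is one more tool, called as name(argument=value, ...) on one line, values as JSON. jog_arm: Moves the arm, as the interface text tells. Its arguments: {"type":"object","properties":{"series":{"type":"array"}},"required":["series"]}

```bash
mkdir -p pics; ls; cat > h.py <<'E'
from bench import ctrl
import numpy as np, cv2
def shot(n,tag):
    c=ctrl.camera(n); np.savez(f'pics/{tag}.npz',**c); cv2.imwrite(f'pics/{tag}.png',c['frame']); return c
def load(tag): return dict(np.load(f'pics/{tag}.npz'))
def pt(c,u,v,d=None):
    d=c['z_map'][int(round(v)),int(round(u))] if d is None else d
    return c['rotation_m']@np.array([(u-c['cx'])/c['fx']*d,(v-c['cy'])/c['fy']*d,d])+c['xyz'] if 'rotation_m' in c else None
E
python3 - <<'E'
from h import *
for n in ['scene','side','wrist']:
    c=shot(n,n+'0'); print(n,c['xyz'],c['rotation'],c['fx'],c['fy'],c['cx'],c['cy'])
print(ctrl.get_obs())
E
```

```text
pics
scene [-0.13137987  0.57091362  0.55548395] [ 0.23008585 -0.38847805  0.76118536 -0.46555575] 546.3264612072344 546.3264612072344 279.1631088375175 208.74287388078093
side [ 0.58018979 -0.7835023   0.44730114] [-0.5278484   0.8489893  -0.01936975  0.0147666 ] 396.5337806992949 396.5337806992949 274.3643956386821 209.07803300814396
wrist [ 0.25255746 -0.52224624  0.37356733] [ 0.12292263  0.80017377 -0.57990302 -0.09123842] 365.70051036125517 365.70051036125517 279.1918984447304 202.3916833211171
{'time_s': 0.15, 'q': array([-1.46135252e+00,  1.81376873e-01,  1.60774596e+00,  2.54212850e-06,
        1.35376999e+00, -2.06278917e-01]), 'dq': array([ 7.29244226e-05, -7.46216258e-05, -3.04883464e-03,  7.73044878e-05,
       -3.99749471e-04,  1.46626036e-03]), 'joint_efforts': array([ 1.86005978e-03, -4.45254993e+01, -3.51693249e+01, -3.48563381e-04,
        5.77265251e-03,  1.52358672e-05]), 'eef_pos': array([ 0.17852407, -0.54616545,  0.23060308]), 'eef_rot': array([-6.49263360e-04,  9.87565584e-01,  1.57206215e-01,  3.27028592e-05]), 'wrist_force': array([-0.14470328, -0.6143498 , -0.24148606]), 'torque': array([-0.00308723, -0.04850762,  0.02366198]), 'grasp_force': 0.0, 'opening': 1.0017322358563272}
```

View pics/scene0.png

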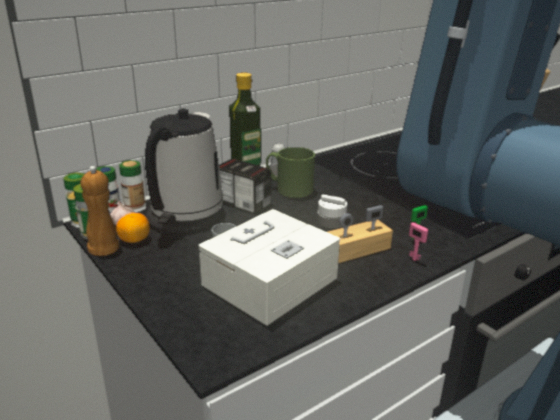

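View pics/side0.png

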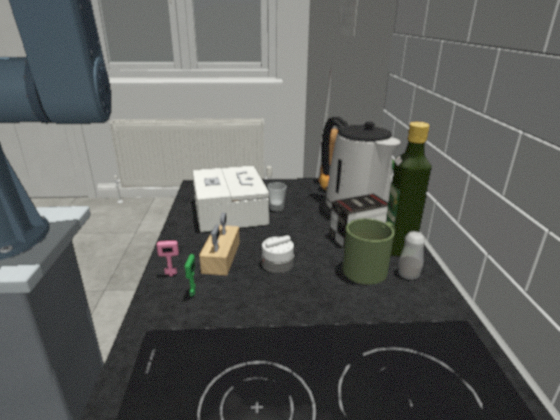

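The scene view shows the box with its lock plate at about (288,249), the block at (360,240), and keys at (347,223) and (375,213). In the side view the keys are at (222,222) and (214,236), with pink and green look-alikes nearer. I'll enlarge both.

```bash
cat > h.py <<'E'
from bench import ctrl
import numpy as np, cv2
from scipy.spatial.transform import Rotation as R
def Rq(q): return R.from_quat([q[1],q[2],q[3],q[0]])
def shot(n,tag):
    c=ctrl.camera(n); o=ctrl.get_obs(); c['ep']=o['eef_pos'];c['er']=o['eef_rot']
    np.savez(f'pics/{tag}.npz',**c); cv2.imwrite(f'pics/{tag}.png',c['frame']); return c
def load(tag): return dict(np.load(f'pics/{tag}.npz'))
def ray(c,u,v): return Rq(c['rotation']).apply([(u-c['cx'])/c['fx'],(v-c['cy'])/c['fy'],1])
def pt(c,u,v):
    return c['xyz']+ray(c,u,v)*c['z_map'][int(round(v)),int(round(u))]
def plane(c,u,v,z):
    r=ray(c,u,v); return c['xyz']+r*(z-c['xyz'][2])/r[2]
def tri(obs):
    A=np.zeros((3,3));b=np.zeros(3)
    for c,u,v in obs:
        r=ray(c,u,v);r/=np.linalg.norm(r);P=np.eye(3)-np.outer(r,r);A+=P;b+=P@c['xyz']
    x=np.linalg.solve(A,b)
    return x,[np.linalg.norm(np.cross(ray(c,u,v)/np.linalg.norm(ray(c,u,v)),x-c['xyz'])) for c,u,v in obs]
def proj(c,p):
    q=Rq(c['rotation']).inv().apply(np.array(p)-c['xyz']); return [c['fx']*q[0]/q[2]+c['cx'],c['fy']*q[1]/q[2]+c['cy']]
def crop(c,u0,v0,w,h,s): return cv2.resize(c['frame'][v0:v0+h,u0:u0+w],None,fx=s,fy=s,interpolation=cv2.INTER_CUBIC)
E
python3 - <<'E'
from h import *
s=load('scene0');d=load('side0');np.set_printoptions(precision=4,suppress=True)
print(np.array([pt(s,347,220),pt(s,375,213),pt(s,288,249),pt(d,212,182)]))
print(tri([(s,347,219),(d,222,219)]),tri([(s,375,213),(d,214,231)]),tri([(s,288,249),(d,212,182)]))
print([pt(d,276,190),pt(d,278,245),pt(d,345,215)])
o=ctrl.get_obs();print('cam in tool',Rq(o['eef_rot']).inv().apply(load('wrist0')['xyz']-o['eef_pos']),(Rq(o['eef_rot']).inv()*Rq(load('wrist0')['rotation'])).as_matrix())
cv2.imwrite('pics/c1.png',np.hstack([crop(s,300,190,100,80,4),crop(d,180,200,100,80,4)]))
E
```

```text
[[ 0.51   -0.0642  0.0699]
 [ 0.4956 -0.1224  0.0732]
 [ 0.4796  0.0968  0.0792]
 [ 0.4652  0.1886  0.0497]]
(array([ 0.5102, -0.0644,  0.0718]), [np.float64(0.00010021431681693567), np.float64(0.00010021431681710014)]) (array([ 0.4972, -0.1214,  0.0745]), [np.float64(0.002340861393516351), np.float64(0.002340861393516272)]) (array([0.4746, 0.1017, 0.0844]), [np.float64(0.0011428304955324814), np.float64(0.0011428304955325506)])
[array([0.6293, 0.1084, 0.059 ]), array([ 0.6207, -0.1312,  0.048 ]), array([ 0.7615, -0.0681,  0.0777])]
cam in tool [ 0.0778  0.0001 -0.1429] [[ 0.0003 -0.9531 -0.3028]
 [ 1.      0.0009 -0.002 ]
 [ 0.0022 -0.3028  0.9531]]
```

View pics/c1.png

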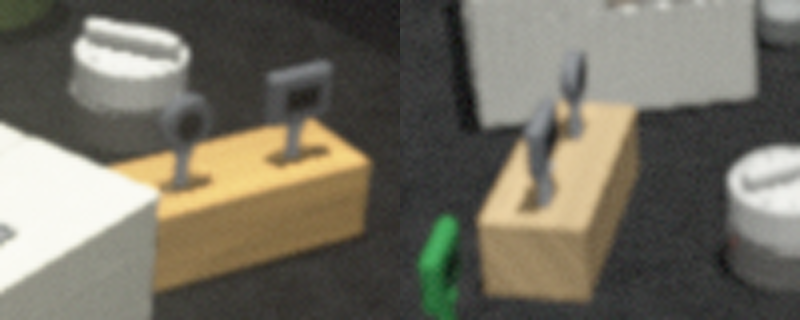

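The oblong key stands in the right-hand (-y) slot, near (0.497, -0.121), and the round key is the left one. I'll move above the oblong key for a wrist view.

jog_arm(series=[[[36,-25,0,0,0,0,85],[36,-25,0,0,0,0,85],[36,-25,0,0,0,0,85],[36,-25,0,0,0,0,85],[36,-25,0,0,0,0,85],[36,-25,0,0,0,0,85],[36,-25,0,0,0,0,85],[36,-25,0,0,0,0,85],[36,-25,0,0,0,0,85],[36,-25,0,0,0,0,85]]])

```text
time_s: 1.15
eef_pos: [0.4439, -0.1954, 0.2312]
eef_rot: [0.0, 0.988, 0.157, 0.0]
wrist_force: [0.4, -0.5, -0.3]
opening: 0.994
grasp_force: 0.0
```

jog_arm(series=[[[20,-16,0,0,0,-0.147,85],[20,-16,0,0,0,-0.147,85],[20,-12,0,0,0,-0.147,85],[8,-4,0,0,0,-0.147,85],[0,0,0,0,0,-0.147,85],[0,0,0,0,0,-0.147,85],[0,0,0,0,0,-0.147,85],[0,0,10,0,0,0,85],[0,0,10,0,0,0,85],[0,0,0,0,0,0,85]]])

```text
time_s: 2.15
eef_pos: [0.4792, -0.1221, 0.2089]
eef_rot: [-0.002, 0.783, 0.622, -0.001]
wrist_force: [-0.5, 0.2, 0.5]
opening: 0.994
grasp_force: 0.0
```

```bash
python3 - <<'E'
from h import *
c=shot('wrist','w1');o=ctrl.get_obs();print(o['eef_pos'],o['eef_rot'],o['q'],o['time_s'])
k=c['frame'];cv2.imwrite('pics/w1b.png',cv2.resize(k,(800,600),interpolation=cv2.INTER_CUBIC))
print(proj(c,[.497,-.121,.0745]))
E
```

```text
[ 0.47961507 -0.12236203  0.209736  ] [-1.38648196e-03  7.83096418e-01  6.21898491e-01 -5.86919162e-04] [-4.90111254e-01  2.31967953e-02  1.82439984e+00  2.83881234e-05
  1.29700708e+00 -2.61653864e-01] 2.2
[np.float64(301.65200130556707), np.float64(184.0236363360181)]
```

View pics/w1b.png

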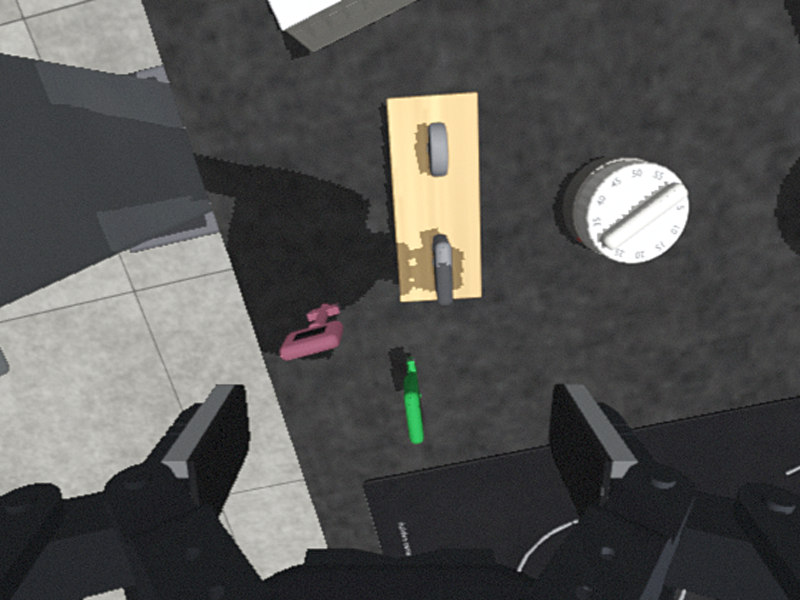

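The wrist view (enlarged to 800x600) shows the block at (387..481, 93..300), with the round key at (438,150) and the oblong key at (444,270). The timer is at (637,210), and the pink and green look-alikes are below. I'll fit the head and block from the depth map.

```bash
cat >> h.py <<'E'
def cloud(c):
    v,u=np.mgrid[0:420,0:560]; z=c['z_map'].ravel()
    P=np.c_[(u.ravel()-c['cx'])/c['fx']*z,(v.ravel()-c['cy'])/c['fy']*z,z]
    return (Rq(c['rotation']).apply(P)+c['xyz']).reshape(420,560,3)
E
python3 - <<'E'
from h import *
np.set_printoptions(precision=4,suppress=True)
c=load('w1');P=cloud(c)
def box(m,n):
    q=P[m]; r=cv2.minAreaRect((q[:,:2]*1000).astype(np.float32)); print(n,len(q),'zmed',np.median(q[:,2]),q[:,2].max(),r)
    return q
roi=np.zeros((420,560),bool); roi[60:215,268:340]=1
Z=P[...,2]; box(roi&(Z>.035)&(Z<.045),'blocktop')
roi2=np.zeros_like(roi); roi2[158:218,295:325]=1
q=box(roi2&(Z>.052),'head'); 
for lo in np.arange(.05,.095,.005):
    s=q[(q[:,2]>=lo)&(q[:,2]<lo+.005)]
    if len(s): print(lo,len(s),s.mean(0),s.min(0),s.max(0))
q=box(roi2&(Z>.078),'headtop')
roi3=np.zeros_like(roi); roi3[80:128,295:320]=1
box(roi3&(Z>.078),'round')
# triangulation by picks: head top far corner region
d=load('side0');s=load('scene0')
for n,c2 in (('side',d),('scene',s)): print(n,proj(c2,q.mean(0)))
E
```

```text
blocktop 7264 zmed 0.0404285944074218 0.04310674844367279 ((507.8280944824219, -94.92872619628906), (120.25578308105469, 50.11840057373047), 80.63253021240234)
head 628 zmed 0.08435256980990397 0.35200847612984576 ((503.1600036621094, -95.40126037597656), (96.4108657836914, 12.849711418151855), 88.81011199951172)
0.055 8 [ 0.4992 -0.123   0.0575] [ 0.4977 -0.1276  0.0552] [ 0.5057 -0.109   0.0591]
0.06 16 [ 0.5027 -0.1139  0.063 ] [ 0.4962 -0.1376  0.0609] [ 0.5086 -0.1088  0.065 ]
0.065 26 [ 0.5024 -0.1143  0.0678] [ 0.4966 -0.1339  0.0651] [ 0.5092 -0.1082  0.0699]
0.06999999999999999 21 [ 0.5017 -0.1171  0.0727] [ 0.4958 -0.1403  0.0701] [ 0.5084 -0.1083  0.0744]
0.07499999999999998 36 [ 0.501  -0.1174  0.0775] [ 0.4962 -0.1375  0.075 ] [ 0.5081 -0.1083  0.0799]
0.07999999999999999 363 [ 0.5028 -0.1246  0.0838] [ 0.496  -0.1436  0.0802] [ 0.5092 -0.1084  0.085 ]
0.08499999999999999 156 [ 0.5023 -0.1265  0.0855] [ 0.4971 -0.1424  0.085 ] [ 0.5075 -0.11    0.0871]
headtop 536 zmed 0.0845583444389128 0.35200847612984576 ((503.1846618652344, -95.39730834960938), (96.42302703857422, 12.740362167358398), 88.90432739257812)
round 424 zmed 0.08348452026416228 0.35200847612984576 ((506.3138732910156, -61.496971130371094), (25.053775787353516, 22.33242416381836), 79.02144622802734)
side [np.float64(215.33076538855858), np.float64(227.6033144515116)]
scene [np.float64(373.774197629352), np.float64(205.69028070151109)]
```

```bash
python3 - <<'E'
from h import *
np.set_printoptions(precision=4,suppress=True)
c=load('w1');P=cloud(c);Z=P[...,2]
m=np.zeros((420,560),bool); m[158:218,295:325]=1
q=P[m&(Z>.0815)&(Z<.09)]
w,V=np.linalg.eigh(np.cov(q[:,:2].T)); v=V[:,1]*np.sign(V[1,1]); print('yaw',np.arctan2(-v[0],v[1]),q.mean(0),cv2.minAreaRect((q[:,:2]*1000).astype(np.float32)))
# tilt: plane fit of the top face
A=np.c_[q[:,:2]-q[:,:2].mean(0),np.ones(len(q))];print('slope',np.linalg.lstsq(A,q[:,2],rcond=None)[0])
# slices along v for thickness mid
t=(q[:,:2]-q[:,:2].mean(0))@v; n=np.array([v[1],-v[0]]); s=(q[:,:2]-q[:,:2].mean(0))@n
for a in range(-18,18,6):
    k=(t*1000>=a)&(t*1000<a+6); print(a,k.sum(),s[k].min()*1e3 if k.any() else 0,s[k].max()*1e3 if k.any() else 0)
o=ctrl.get_obs();T=Rq(o['eef_rot']);print(T.as_matrix(),T.inv().apply(np.array([.5027,-.126,.209])-o['eef_pos']))
E
```

```text
yaw -0.17138593187673393 [ 0.5026 -0.1253  0.0845] ((502.6501159667969, -125.76924896240234), (35.013275146484375, 8.9517183303833), 80.43965911865234)
slope [ 0.0193 -0.0106  0.0845]
-18 75 -3.997963410210631 4.68861523351842
-12 87 -3.881211142803074 4.630734803787502
-6 83 -4.306101195361049 4.1124702027986775
0 92 -4.231468441088325 4.396407412185038
6 94 -4.0009299453704585 4.51987309193375
12 70 -3.885919701819455 4.572790202820966
[[ 0.2265  0.974  -0.0026]
 [ 0.974  -0.2265  0.0014]
 [ 0.0008 -0.0029 -1.    ]] [0.0017 0.0233 0.0007]
```

jog_arm(series=[[[2,12,0,0,0,0,60],[0,11.3,0,0,0,-0.06,60],[0,0,20,0,0,0,60],[0,0,25,0,0,0,60],[0,0,25,0,0,0,60],[0,0,25,0,0,0,60],[0,0,25,0,0,0,60],[0,0,20,0,0,0,60],[0,0,10,0,0,0,60],[0,0,0,0,0,0,60]]])

```text
time_s: 3.2
eef_pos: [0.5034, -0.1258, 0.0601]
eef_rot: [-0.001, 0.763, 0.646, -0.0]
wrist_force: [-0.2, -0.7, 0.5]
opening: 0.701
grasp_force: 0.0
```

```bash
python3 - <<'E'
from h import *
np.set_printoptions(precision=4,suppress=True)
o=ctrl.get_obs();T=Rq(o['eef_rot']);print(o['eef_pos'],T.as_matrix(),o['q'],o['wrist_force'],o['opening'])
print(T.inv().apply(np.array([.5027,-.1257,.052])-o['eef_pos'])*1000)
E
```

```text
[ 0.5034 -0.1258  0.0601] [[ 0.1658  0.9862 -0.002 ]
 [ 0.9862 -0.1658  0.0011]
 [ 0.0008 -0.0021 -1.    ]] [-0.4739  0.2862  1.8679  0.0001  0.9897 -0.3074] [-0.2123 -0.6634  0.499 ] 0.701483989406392
[-0.0746 -0.7001  8.1275]
```

jog_arm(series=[[[0,-0.7,4,0,0,0,60],[0,0,4,0,0,0,60],[0,0,0,0,0,0,0],[0,0,0,0,0,0,0],[0,0,0,0,0,0,0],[0,0,0,0,0,0,0],[0,0,0,0,0,0,0],[0,0,0,0,0,0,0],[0,0,0,0,0,0,0],[0,0,0,0,0,0,0]]])

```text
time_s: 4.2
eef_pos: [0.5032, -0.126, 0.0536]
eef_rot: [0.0, 0.763, 0.646, 0.0]
wrist_force: [-1.3, 0.4, 5.6]
opening: 0.092
grasp_force: 60.8
```

jog_arm(series=[[[0,0,-6,0,0,0,0],[0,0,-8,0,0,0,0],[0,0,-12,0,0,0,0],[0,0,-16,0,0,0,0],[0,0,-20,0,0,0,0],[0,0,-24,0,0,0,0],[0,0,-24,0,0,0,0],[0,0,-24,0,0,0,0],[0,0,-16,0,0,0,0],[0,0,0,0,0,0,0]]])

```text
time_s: 5.2
eef_pos: [0.5047, -0.1267, 0.2069]
eef_rot: [0.003, 0.763, 0.646, 0.001]
wrist_force: [0.5, -0.0, -1.3]
opening: 0.097
grasp_force: 60.1
```

```bash
python3 - <<'E'
from h import *
np.set_printoptions(precision=4,suppress=True)
o=ctrl.get_obs();T=Rq(o['eef_rot']);print(o['eef_pos'],o['opening'],o['grasp_force'],o['wrist_force'])
print(T.inv().apply(np.array([.475,.04,.2])-o['eef_pos'])*1000)
# box from scene/side depth
for n in('scene0','side0'):
    P=cloud(load(n)).reshape(-1,3); m=(P[:,2]>.078)&(P[:,2]<.1)&(abs(P[:,0]-.53)<.14)&(abs(P[:,1]-.1)<.14)
    q=P[m];print(n,m.sum(),cv2.minAreaRect((q[:,:2]*1000).astype(np.float32)),np.median(q[:,2]))
E
```

```text
[ 0.5047 -0.1267  0.2069] 0.09664268746412205 60.13732306659222 [ 0.4678 -0.0331 -1.2861]
[159.5382 -56.8605   6.2508]
scene0 5534 ((511.4098205566406, 110.10845947265625), (160.83840942382812, 183.72840881347656), 11.016768455505371) 0.08353901498213004
side0 2050 ((514.854248046875, 109.18377685546875), (160.64556884765625, 185.3258819580078), 10.865056991577148) 0.08480151733225455
```

jog_arm(series=[[[0,0,0,0,0,-0.12,0],[0,0,0,0,0,-0.12,0],[10,0,0,0,0,-0.12,0],[25,4,2,0,0,0,0],[35,0,2,0,0,0,0],[35,0,0,0,0,0,0],[35,0,0,0,0,0,0],[25,0,0,0,0,0,0],[15,0,0,0,0,0,0],[0,0,0,0,0,0,0]]])

```text
time_s: 6.2
eef_pos: [0.4723, 0.0534, 0.1985]
eef_rot: [-0.001, 0.634, 0.773, -0.0]
wrist_force: [0.0, -0.3, 0.1]
opening: 0.096
grasp_force: 59.9
```

```bash
python3 - <<'E'
from h import *
np.set_printoptions(precision=4,suppress=True)
c=shot('wrist','w2');T=Rq(c['er']);print(c['ep'],T.as_matrix())
cv2.imwrite('pics/w2b.png',cv2.resize(c['frame'],(800,600),interpolation=cv2.INTER_CUBIC))
print(np.array(proj(c,[.4746,.1017,.088]))*1.4286)
P=cloud(c);Z=P[...,2].copy();m=(Z>.075)&(Z<.1)&(abs(P[...,0]-.5)<.15)&(abs(P[...,1]-.1)<.15)
q=P[m];print(m.sum(),np.median(q[:,2]),cv2.minAreaRect((q[:,:2]*1000).astype(np.float32)))
E
```

```text
[0.4728 0.0523 0.1987] [[-0.1948  0.9808 -0.0009]
 [ 0.9808  0.1948 -0.    ]
 [ 0.0001 -0.0009 -1.    ]]
[422.9245 190.8833]
56582 0.08547529420532463 ((516.8682861328125, 106.80580139160156), (162.37081909179688, 173.42335510253906), 10.88166332244873)
```

View pics/w2b.png

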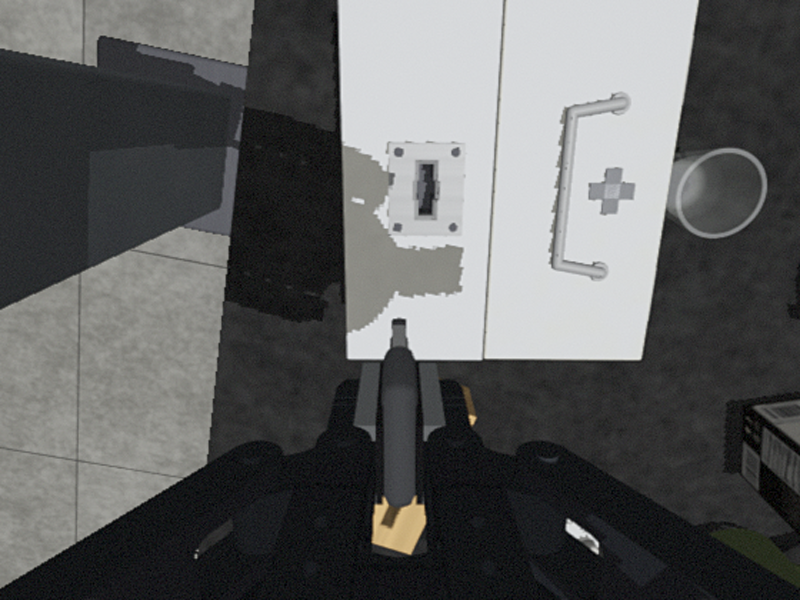

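The lock plate is at (388..464, 142..236) in the enlarged view, with the keyhole at about (427,189). The key is held at (398,320..500), its bit end at (398,325), and the box looks nearly square to the tool. Next I'll fit the hole, the box yaw and the key in the hand.

```bash
python3 - <<'E'
from h import *
np.set_printoptions(precision=4,suppress=True)
c=load('w2');T=Rq(c['er']);g=cv2.cvtColor(c['frame'],cv2.COLOR_BGR2GRAY)
k=1/1.4286
# dark slot
r=g[105:160,284:314];ys,xs=np.nonzero(r<90);print('slot px',len(xs),xs.mean()+284,ys.mean()+105,cv2.minAreaRect(np.c_[xs,ys].astype(np.float32)))
P=cloud(c);pl=P[100:165,270:326];z=pl[...,2];print('plate z',np.median(z[(z>.0865)&(z<.092)]),'ledge',np.median(P[20:80,250:330,2]))
h=plane(c,xs.mean()+284,ys.mean()+105,.088);print('hole',h)
cn=[(388,142),(464,142),(464,236),(388,236)]
W=np.array([plane(c,(u+.5)*k-.5,(v+.5)*k-.5,.088) for u,v in cn]);print('plate',W,W.mean(0))
f=lambda a:np.arctan2(a[1],a[0])
a,b=plane(c,505*k,0,.085),plane(c,484*k,357*k,.085);print('yaw split',f(b-a)+np.pi/2, )
a,b=plane(c,347*k,359*k,.085),plane(c,642*k,359*k,.085);print('yaw side',f(b-a))
print('yaw tool y',f(T.as_matrix()[:2,1]))
s=load('scene0');d=load('side0');print(tri([(s,288,248.5),(c,298.9,132.3)]),tri([(d,212,181.5),(c,298.9,132.3)]))
# key in tool frame
q=T.inv().apply(P.reshape(-1,3)-c['ep'])*1e3; m=(abs(q[:,0])<25)&(abs(q[:,1])<8)&(q[:,2]>-10)&(q[:,2]<50);q=q[m]
for z in range(-10,50,4):
    s=q[(q[:,2]>=z)&(q[:,2]<z+4)]
    if len(s):print(z,len(s),'y',s[:,1].min(),s[:,1].max(),np.median(s[:,1]),'x',s[:,0].min(),s[:,0].max())
print('tool->hole',T.inv().apply(h-c['ep'])*1e3)
cv2.imwrite('pics/c2.png',crop(c,240,90,100,75,8))
shot('side','s2')
E
```

```text
slot px 265 299.1320754716981 133.13962264150945 ((14.0, 27.0), (34.0, 12.0), 90.0)
plate z 0.08842252513382295 ledge 0.08553213918464489
hole [0.4766 0.1024 0.088 ]
plate [[0.4537 0.1207 0.088 ]
 [0.4886 0.1277 0.088 ]
 [0.4989 0.0842 0.088 ]
 [0.4622 0.0769 0.088 ]] [0.4759 0.1024 0.088 ]
yaw split 0.19192926073902572
yaw side 0.19790544997380946
yaw tool y 0.19603892817769925
(array([0.4759, 0.1014, 0.0837]), [np.float64(0.0013476768258326095), np.float64(0.0013476768258327168)]) (array([0.476 , 0.1027, 0.0862]), [np.float64(0.0004926406887955002), np.float64(0.0004926406887954779)])
-10 137 y -7.790352909954673 7.834172722718108 0.022256243777003658 x 11.729579581025645 18.84105829475678
-6 40 y -7.8534746660577115 7.913930738751031 -3.494880373377912 x 11.635602201030137 17.44300429422996
26 178 y -3.1052965227673717 3.045396547462195 -0.02815969244862735 x 2.2372536632700664 12.204011191483612
30 35 y -3.1542527533402143 3.1015335005373244 -0.04271147726876642 x 1.8762352982763706 12.00394923390254
34 16 y -3.2509782154105156 3.15908015660026 -1.3406864914017675 x 1.395783511547698 11.613154729456022
38 3 y -3.2580296224287424 3.1751314692645147 -2.7469767178967412 x 1.885740426788071 2.31000056821402
tool->hole [ 48.4068  13.6128 110.6938]
```

View pics/c2.png

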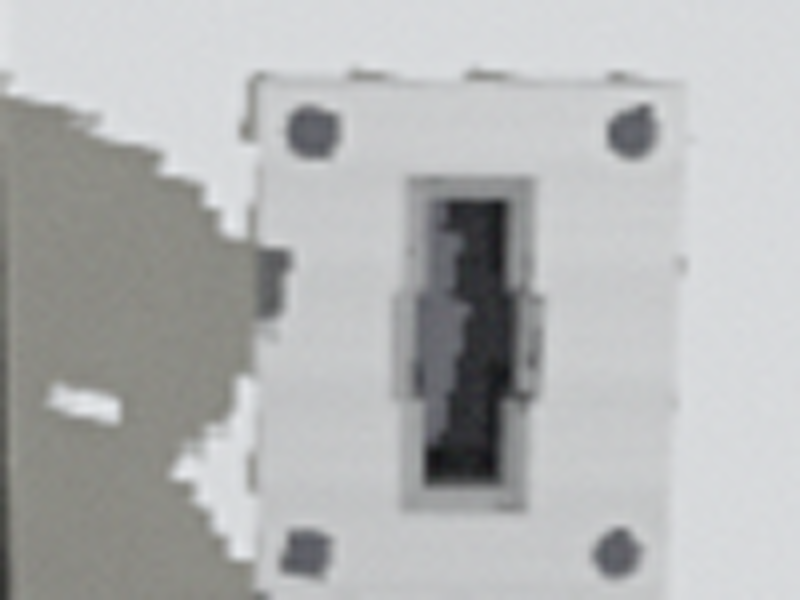

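Bevelled slot outline spans (402..533, 178..511) in the crop, centred at about (468,345). That gives a tool-to-hole offset of about (48.6, 12.9) mm, with the key centred to within about 1 mm in the grip. I'll go above the hole and look again.

jog_arm(series=[[[16,4,0,0,0,0,0],[16,4,0,0,0,0,0],[11,3,0,0,0,0,0],[5,2,0,0,0,0,0],[0,0,10,0,0,0,0],[0,0,16,0,0,0,0],[0,0,16,0,0,0,0],[0,0,10,0,0,0,0],[0,0,3,0,0,0,0],[0,0,0,0,0,0,0]]])

```text
time_s: 7.3
eef_pos: [0.4767, 0.1009, 0.1438]
eef_rot: [-0.0, 0.635, 0.772, -0.0]
wrist_force: [0.7, -0.9, -1.3]
opening: 0.101
grasp_force: 59.9
```

```bash
python3 - <<'E'
from h import *
np.set_printoptions(precision=4,suppress=True)
c=shot('wrist','w3');d=shot('side','s3');s=shot('scene','sc3');T=Rq(c['er']);print(c['ep'],T.as_matrix())
tip=c['ep']+T.apply([0,0,.041]);print('tip',tip)
for n,i in(('w',c),('side',d),('scene',s)):print(n,proj(i,tip),proj(i,[.4762,.1025,.088]))
u,v=map(int,proj(d,tip));u2,v2=map(int,proj(s,tip));a,b=map(int,proj(c,tip))
A=crop(c,a-50,b-45,100,75,5.3)[:396,:]
cv2.imwrite('pics/c3.png',np.hstack([cv2.resize(crop(c,a-33,b-50,66,100,1),(264,400),interpolation=cv2.INTER_CUBIC),cv2.resize(crop(d,u-33,v-60,66,100,1),(264,400),interpolation=cv2.INTER_CUBIC),cv2.resize(crop(s,u2-33,v2-60,66,100,1),(264,400),interpolation=cv2.INTER_CUBIC)]));print(a-33,b-50,u-33,v-60,u2-33,v2-60)
E
```

```text
[0.4771 0.101  0.1444] [[-0.1925  0.9813  0.0001]
 [ 0.9813  0.1925 -0.    ]
 [-0.0001  0.     -1.    ]]
tip [0.4771 0.101  0.1034]
w [np.float64(279.46711484596295), np.float64(236.66669325771218)] [np.float64(278.4457128340165), np.float64(223.66218880429156)]
side [np.float64(212.15521170945948), np.float64(175.00318368281438)] [np.float64(212.24341625981032), np.float64(180.80512726153935)]
scene [np.float64(287.1484284038505), np.float64(237.77535408138823)] [np.float64(286.5773495594177), np.float64(246.38945036131335)]
246 186 179 115 254 177
```

View pics/c3.png

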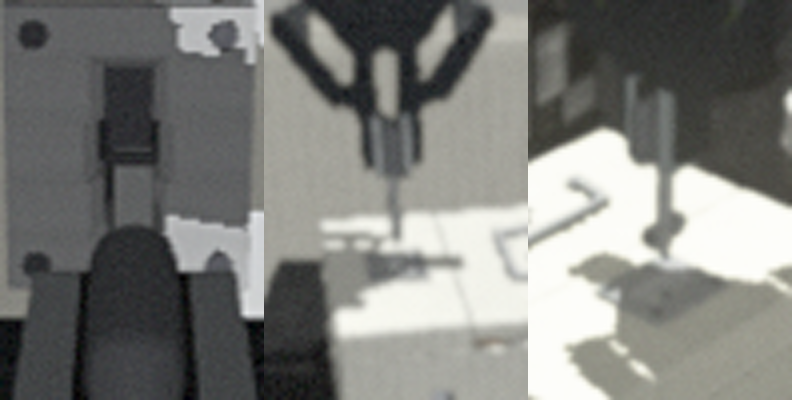

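The wrist crop shows the bit centred at x≈135 and the slot at x≈130, so the key sits about 0.6 mm to the +y tool side. The slot's upper end is at v≈68. The side and scene crops show the key upright just above the plate. I'll check along the slot.

```bash
python3 - <<'E'
from h import *
np.set_printoptions(precision=4,suppress=True)
c=load('w3');T=Rq(c['er']);f=lambda p:T.inv().apply(p-c['ep'])*1e3
print('slot inner end',f(plane(c,278.4,186+68.5/4-.5,.088)),'bevel outer end',f(plane(c,278.4,186+58.5/4-.5,.088)))
P=cloud(c);q=f(P.reshape(-1,3)).reshape(420,560,3)
for v in range(196,248,2): print(v,q[v,279:281].mean(0), c['frame'][v,270:290:2,1])
E
```

```text
slot inner end [14.4819 -0.6321 56.4132] bevel outer end [15.9737 -0.6312 56.4131]
196 [18.581  -0.0047 55.8741] [ 98  99  98  98  94  98  98 101  99  95]
198 [17.2579 -0.0064 56.3441] [94 98 96 98 94 96 94 95 97 96]
200 [16.0839 -0.0054 56.2983] [85 85 88 81 86 87 90 85 80 91]
202 [14.3456 -0.0061 58.0398] [86 62 66 64 66 69 65 68 87 97]
204 [ 4.7891 -0.0339 84.157 ] [85 51 46 42 44 41 45 61 85 95]
206 [ 3.6533 -0.0323 83.4429] [84 50 47 45 43 48 44 71 88 96]
208 [ 2.1386 -0.0324 83.8825] [88 54 41 49 44 49 43 68 87 97]
210 [ 0.7436 -0.033  83.938 ] [85 60 48 46 43 43 46 68 86 94]
212 [-0.5838 -0.0317 83.7814] [89 55 45 43 44 46 43 71 84 97]
214 [-2.0805 -0.0307 84.0996] [81 54 44 45 45 48 41 75 85 94]
216 [-3.5236 -0.0313 84.243 ] [63 37 44 44 49 41 47 41 78 94]
218 [-4.7368 -0.03   83.734 ] [57 29 49 51 49 42 43 30 83 88]
220 [-6.2651 -0.0298 84.0834] [60 28 50 45 46 46 45 26 80 84]
222 [10.2734  0.0196 36.2064] [55 35 50 51 57 53 49 34 82 82]
224 [10.8634  0.025  31.7365] [55 31 37 36 37 41 35 38 79 84]
226 [10.6986  0.0281 29.3499] [70 40 41 36 38 32 43 40 82 87]
228 [10.0988  0.0286 28.1349] [68 47 61 99 95 95 93 72 79 85]
230 [ 8.6249  0.0284 29.1345] [78 41 66 96 96 92 99 76 79 85]
232 [ 7.9935  0.0296 28.0195] [89 51 68 95 94 97 97 82 87 99]
234 [ 7.0197  0.0309 27.7594] [86 44 65 96 94 94 94 83 83 99]
236 [ 5.5406  0.0296 28.7045] [ 87  48  69  96  98  95  98  77  85 101]
238 [ 4.4805  0.0304 28.6268] [90 58 71 96 94 95 98 70 81 94]
240 [ 3.6744  0.0317 27.9541] [ 86  63  70  95  97  95  99  68  81 188]
242 [ 2.8057  0.032  27.4352] [ 86  80  65  78  64  64  80  67  80 184]
244 [17.3887  0.0678 -7.834 ] [ 90  65  44  44  42  44  47  40  87 178]
246 [17.0774  0.07   -9.0773] [ 70  37  45  38  51  45  46  47  40 120]
```

jog_arm(series=[[[1.6,-0.6,0,0,0,0,0],[0,0,4,0,0,0,0],[0,0,5,0,0,0,0],[0,0,5,0,0,0,0],[0,0,3,0,0,0,0],[0,0,3,0,0,0,0],[0,0,3,0,0,0,0],[0,0,3,0,0,0,0],[0,0,0,0,0,0,0],[0,0,0,0,0,0,0]]])

```text
time_s: 8.45
eef_pos: [0.476, 0.1027, 0.1182]
eef_rot: [-0.0, 0.635, 0.772, -0.0]
wrist_force: [0.1, 0.2, -0.6]
opening: 0.094
grasp_force: 59.9
```

jog_arm(series=[[[0,0,3,0,0,0,0],[0,0,3,0,0,0,0],[0,0,2,0,0.02,0,0],[0,0,2,0,-0.04,0,0],[0,0,2,0,0.04,0,0],[0,0,2,0,-0.04,0,0],[0,0,2,0,0.04,0,0],[0,0,1,0,-0.02,0,0],[0,0,0,0,0,0,0],[0,0,0,0,0,0,0]]])

```text
time_s: 9.45
eef_pos: [0.476, 0.103, 0.102]
eef_rot: [-0.001, 0.635, 0.772, 0.0]
wrist_force: [-3.9, 1.1, 9.0]
opening: 0.095
grasp_force: 61.5
```

jog_arm(series=[[[0,0,1,0,0.02,0,0],[0,0,1,0,-0.04,0,0],[0,0,1,0,0.04,0,0],[0,0,0,0,-0.04,0,0],[0,0,0,0,0.02,0,0],[0,0,0,0.02,0,0,0],[0,0,0,-0.04,0,0,0],[0,0,0,0.02,0,0,0],[0,0,0,0,0,0,0],[0,0,0,0,0,0,0]]])

```text
time_s: 10.45
eef_pos: [0.4767, 0.1029, 0.1013]
eef_rot: [-0.0, 0.635, 0.772, 0.001]
wrist_force: [-11.0, -0.1, 28.0]
opening: 0.094
grasp_force: 64.7
```

```bash
python3 - <<'E'
from h import *
np.set_printoptions(precision=4,suppress=True)
c=shot('wrist','w4');o=ctrl.get_obs();T=Rq(c['er']);print(c['ep'],T.as_matrix(),o['wrist_force'],o['torque'],o['q'])
P=cloud(c);q=(T.inv().apply(P.reshape(-1,3)-c['ep'])*1e3).reshape(420,560,3)
for v in range(215,330,4): print(v,q[v,279:281].mean(0),P[v,279,2])
d=shot('side','s4');s=shot('scene','sc4')
a,b=map(int,proj(d,[.476,.1025,.1]));e,f=map(int,proj(s,[.476,.1025,.1]))
cv2.imwrite('pics/c4.png',np.hstack([crop(d,a-33,b-30,66,60,6),crop(s,e-33,f-30,66,60,6)]))
E
```

```text
[0.4767 0.1029 0.1013] [[-0.1931  0.9812  0.0006]
 [ 0.9812  0.1931  0.0009]
 [ 0.0007  0.0007 -1.    ]] [-11.3497   0.592   28.4361] [ 0.068   2.261  -0.0472] [-0.032   0.1516  1.9307  0.001   1.0588 -0.2268]
215 [21.56    0.5293 14.5062] 0.08657500454792011
219 [20.0597  0.53   13.2943] 0.08784565805295896
223 [18.3086  0.531  12.7891] 0.0885085393407242
227 [16.3036  0.5312 12.9314] 0.0879610145618222
231 [14.2012  0.533  13.2719] 0.0882849582667107
235 [ 6.5322  0.5356 26.9417] 0.07457445228764434
239 [ 4.217   0.5354 27.2755] 0.07346921502744619
243 [17.4573  0.5325 -7.6728] 0.10927276677918074
247 [ 17.5143   0.5324 -11.6588] 0.11315542117197844
251 [ 17.1555   0.533  -14.5599] 0.11629343919693522
255 [ 17.5055   0.5321 -18.8026] 0.11989222047893383
259 [ 17.028    0.5328 -21.1673] 0.12258660275821112
263 [ 17.0577   0.5327 -24.4312] 0.12567528878024062
267 [ 17.0712   0.5321 -27.5184] 0.1283127339368989
271 [ 16.045    0.534  -28.5251] 0.13027131605365694
275 [ 15.8845   0.5338 -31.0826] 0.1325898909790864
279 [ 14.652    0.5334 -31.6268] 0.13259343992661982
283 [ 12.9501   0.5348 -31.3489] 0.13276838286391462
287 [ 11.2567   0.5344 -31.1182] 0.13182260164623794
291 [  9.8623   0.5346 -31.4129] 0.1319161063012116
295 [  8.6697   0.5362 -32.0399] 0.13320488622381563
299 [  6.6194   0.5369 -31.3001] 0.13239412826233615
303 [  5.5054   0.5376 -32.0604] 0.13329479650388612
307 [  3.6423   0.5377 -31.672 ] 0.13252193411538205
311 [  2.1352   0.5399 -31.8457] 0.1337096361561656
315 [  0.5127   0.5394 -31.8627] 0.13297465460433364
319 [ -1.405    0.5412 -31.4779] 0.13326748682748676
323 [ -3.1213   0.5412 -31.4065] 0.13276389214608336
327 [ -5.2216   0.5416 -30.8329] 0.13192675473032967
```

View pics/c4.png

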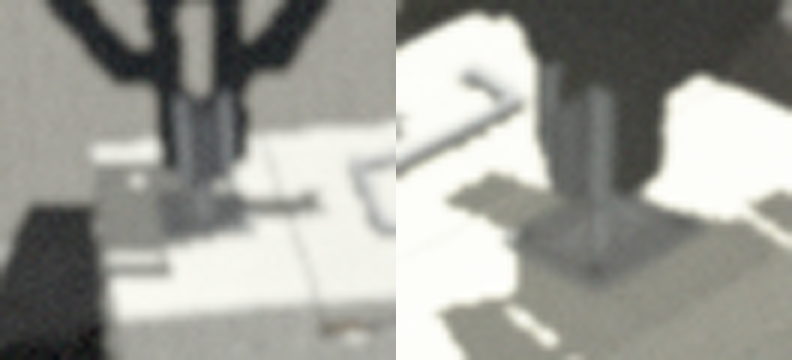

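The crops show the key seated, its head just above the plate. Head top measures 0.133 m (0.134 expected) with 28 N on the floor, so it is home. I'll relieve the side load and turn.

jog_arm(series=[[[0,-0.7,-0.8,0,0,0,0],[0,0,0,0,0,0,0],[0,0,0,0,0,0.1,0],[0,0,0,0,0,0.12,0],[0,0,0,0,0,0.12,0],[0,0,0,0,0,0.12,0],[0,0,0,0,0,0.12,0],[0,0,0,0,0,0.12,0],[0,0,0,0,0,0.1,0],[0,0,0,0,0,0,0]]])

```text
time_s: 11.6
eef_pos: [0.4768, 0.1025, 0.1015]
eef_rot: [0.0, 0.886, 0.463, 0.001]
wrist_force: [-4.1, -0.3, 19.1]
opening: 0.096
grasp_force: 63.2
```

```bash
cat >st.py <<'E'
from h import *
np.set_printoptions(precision=4,suppress=True)
o=ctrl.get_obs();M=Rq(o['eef_rot']).as_matrix();print(o['eef_pos'],'turn',0.196-np.arctan2(M[1,1],M[0,1]),'F',o['wrist_force'],'Ftool',M.T@o['wrist_force'],o['torque'],o['q'],o['opening'])
E
python3 st.py
```

```text
[0.4768 0.1025 0.1015] turn 0.8044184732125566 F [-4.1111 -0.2634 19.1276] Ftool [ -2.5315  -3.1861 -19.1383] [-0.195   1.1807  0.0944] [-0.0326  0.1499  1.932   0.0005  1.0571  0.5755] 0.09555627523009962
```

jog_arm(series=[[[0,0,0,0,0,0.12,0],[0,0,0,0,0,0.12,0],[0,0,0,0,0,0.12,0],[0,0,0,0,0,0.12,0],[0,0,0,0,0,0.12,0],[0,0,0,0,0,0.12,0],[0,0,0,0,0,0.12,0],[0,0,0,0,0,0,0],[0,0,0,0,0,0,0],[0,0,0,0,0,0,0]]])

```text
time_s: 12.6
eef_pos: [0.4769, 0.1019, 0.1016]
eef_rot: [0.0, 0.998, 0.063, 0.001]
wrist_force: [-5.7, -2.8, 18.5]
opening: 0.094
grasp_force: 63.1
```

```bash
python3 st.py; python3 - <<'E'
from h import *
c=shot('wrist','w5');d=shot('side','s5');s=shot('scene','sc5')
s0=load('scene0')
z=np.array([np.cos(.195),np.sin(.195)]);n=np.array([-z[1],z[0]])
for nm,i in(('scene0',s0),('scene5',s),('side5',d),('wrist5',c)):
    P=cloud(i).reshape(-1,3);r=P[:,:2]-[.4762,.1025];x=r@z;y=r@n
    for a in (20,38,50,100,110):
        m=(x>a/1e3)&(x<a/1e3+.01)&(abs(y)<.085)&(P[:,2]>.07)&(P[:,2]<.101)
        print(nm,a,m.sum(),np.median(P[m,2]) if m.any() else 0)
K=cloud(c).reshape(-1,3);m=(abs(K[:,0]-.4765)<.012)&(abs(K[:,1]-.1028)<.012)&(K[:,2]>.12)&(K[:,2]<.15);q=K[m];print('head top',len(q),np.median(q[q[:,2]>.129,2]))
cv2.imwrite('pics/c5.png',np.hstack([crop(d,180,140,100,100,4),crop(s,190,180,160,160,2.5)]))
E
```

```text
[0.4769 0.1019 0.1016] turn 1.6414660650440194 F [-5.6984 -2.8381 18.4971] Ftool [ -5.9613   2.1223 -18.5102] [-0.6343  1.1535  0.0878] [-0.0331  0.1499  1.932  -0.0007  1.0571  1.4127] 0.09391336287307446
scene0 20 308 0.08348394398862197
scene0 38 305 0.0834925641938864
scene0 50 305 0.08347990661844734
scene0 100 269 0.08337187568248156
scene0 110 144 0.08314987270794014
scene5 20 219 0.08373182313061245
scene5 38 186 0.09338316283348733
scene5 50 180 0.091741532856111
scene5 100 194 0.0850617746336392
scene5 110 123 0.08389287424431924
side5 20 107 0.08475838975776095
side5 38 104 0.09454460970079687
side5 50 105 0.09305774065251221
side5 100 98 0.08644468149809728
side5 110 77 0.08536296915381847
wrist5 20 7608 0.08556830364525954
wrist5 38 9734 0.09546323916158314
wrist5 50 10116 0.09385687007722948
wrist5 100 10545 0.08729990818305622
wrist5 110 2204 0.08635015438980849
head top 3347 0.13459574427949564
```

View pics/c5.png

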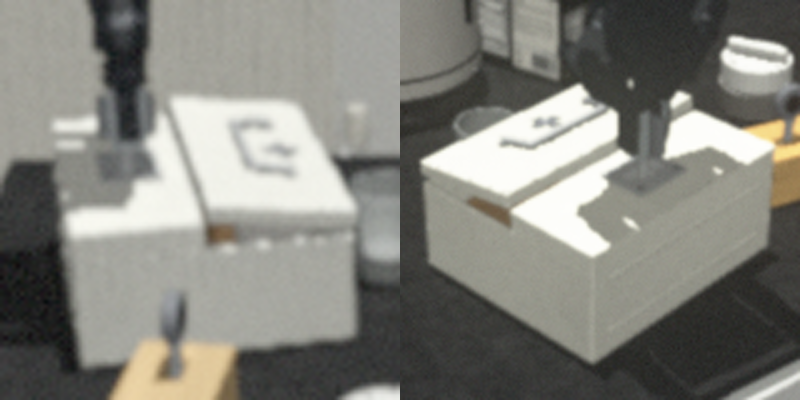

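The lid is ajar along its front edge. Its slope is 0.13 rad, a full quarter turn, with the key still gripped, home and held turned. The round key is still in the block and the glass and timer are untouched.

```bash
python3 -c "
from bench import ctrl
print(ctrl.hand_in())"
```

```text
the job is handed in; nothing more can be done
None
```

The job is handed in: the oblong key is fully home in the lock, gripped and held a quarter turn clockwise with the lid ajar about 0.13 rad, and the round key, glass, egg timer and tea box were left alone; the hand-in gave no verdict.

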